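Find the rocking corner of a balance slab and press its shim flat

TASK

The laboratory balance will not settle because its stone slab rocks: with the fingertips, press down on the slab's corners one at a time until you find the one that gives. Press that corner's orange-tabbed shim lever down flat, then press the corner again firmly so that it bears on the shim and no longer gives, and take the hand away. Leave the other three shim levers standing up, and do not lift or shift the slab or disturb the glass and bottles.

Things in the scene. Friction and masses are not known exactly. Their poses are not given: they have to be found in the camera images.
- frame: aluminium levelling frame fixed on the bench under the stone slab. Origin on the bench surface (z = 0), under the middle of the slab; x points away from the robot, y to the left, and it may be yawed by up to 0.18 rad. It carries the four rubber feet and the four shim levers.
- slab: grey flecked stone slab 200 x 200 x 25 mm, about 3 kg, lying loose on four rubber feet, axes as the frame. Origin in the middle of its underside, 33 mm above the bench; its top is 58 mm above the bench. A white compact balance (116 mm along x, 108 mm along y, rising 39 mm above the slab's top) stands in the middle and belongs to it. Feet at x +-75, y +-58 mm; all four look alike, but one has gone soft.
- soft_foot (a joint): how far the one soft rubber foot is squeezed below its resting height, m: 0 at rest, 0.003 fully squeezed. Which corner it stands under differs from run to run and cannot be seen.
- corner_near_left (a point): point on the slab's top surface at its near left corner (x -82, y +80 mm from the slab's middle), the place to press. On a sound corner it does not give; on the soft one it yields under about 3 to 8 N by some 3.5 mm, then stops, and springs back when let go. 10 to 15 N is a good test press.
- corner_near_right (a point): point on the slab's top surface at its near right corner (x -82, y -80 mm from the slab's middle), the place to press. On a sound corner it does not give; on the soft one it yields under about 3 to 8 N by some 3.5 mm, then stops, and springs back when let go. 10 to 15 N is a good test press.
- corner_far_right (a point): point on the slab's top surface at its far right corner (x +82, y -80 mm from the slab's middle), the place to press. On a sound corner it does not give; on the soft one it yields under about 3 to 8 N by some 3.5 mm, then stops, and springs back when let go. 10 to 15 N is a good test press.
- corner_far_left (a point): point on the slab's top surface at its far left corner (x +82, y +80 mm from the slab's middle), the place to press. On a sound corner it does not give; on the soft one it yields under about 3 to 8 N by some 3.5 mm, then stops, and springs back when let go. 10 to 15 N is a good test press.
- shim_near_left (a joint): angle of the near left corner's shim lever, rad: 0 to 0.1 standing up as left (about 40 degrees above level), 0.72 lying flat (level), 0.76 at its stop. A stiff pivot holds it wherever it is put; about 2 N at the tab moves it. Its pivot is at x -75, y +88 mm, 14.7 mm above the bench in the frame; the lever points left (+y). Pressed flat it turns a steel cam up under that corner, to 0.3 mm below the slab.
- tab_near_left (a point): middle of the top face of the orange thumb tab (24 mm wide, 26 mm long, 6 mm thick) at the end of the near left shim lever, 54 mm out from its pivot; lying flat it is at x -75, y +142 mm, 18 mm above the bench in the frame.
- shim_near_right (a joint): angle of the near right corner's shim lever, rad: 0 to 0.1 standing up as left (about 40 degrees above level), 0.72 lying flat (level), 0.76 at its stop. A stiff pivot holds it wherever it is put; about 2 N at the tab moves it. Its pivot is at x -75, y -88 mm, 14.7 mm above the bench in the frame; the lever points right (-y). Pressed flat it turns a steel cam up under that corner, to 0.3 mm below the slab.
- tab_near_right (a point): middle of the top face of the orange thumb tab (24 mm wide, 26 mm long, 6 mm thick) at the end of the near right shim lever, 54 mm out from its pivot; lying flat it is at x -75, y -142 mm, 18 mm above the bench in the frame.
- shim_far_right (a joint): angle of the far right corner's shim lever, rad: 0 to 0.1 standing up as left (about 40 degrees above level), 0.72 lying flat (level), 0.76 at its stop. A stiff pivot holds it wherever it is put; about 2 N at the tab moves it. Its pivot is at x 75, y -88 mm, 14.7 mm above the bench in the frame; the lever points right (-y). Pressed flat it turns a steel cam up under that corner, to 0.3 mm below the slab.
- tab_far_right (a point): middle of the top face of the orange thumb tab (24 mm wide, 26 mm long, 6 mm thick) at the end of the far right shim lever, 54 mm out from its pivot; lying flat it is at x 75, y -142 mm, 18 mm above the bench in the frame.
- shim_far_left (a joint): angle of the far left corner's shim lever, rad: 0 to 0.1 standing up as left (about 40 degrees above level), 0.72 lying flat (level), 0.76 at its stop. A stiff pivot holds it wherever it is put; about 2 N at the tab moves it. Its pivot is at x 75, y +88 mm, 14.7 mm above the bench in the frame; the lever points left (+y). Pressed flat it turns a steel cam up under that corner, to 0.3 mm below the slab.
- tab_far_left (a point): middle of the top face of the orange thumb tab (24 mm wide, 26 mm long, 6 mm thick) at the end of the far left shim lever, 54 mm out from its pivot; lying flat it is at x 75, y +142 mm, 18 mm above the bench in the frame.
- beaker_mid (a point): middle of a small glass beaker (45 mm across, 55 mm tall) standing beside the slab between the two right-hand shim levers; to be left alone.
- wash_mid (a point): middle of a white wash bottle with a blue cap (54 mm across, 130 mm tall) to the left of the slab; to be left alone.
- jar_mid (a point): middle of an amber jar with a black lid (48 mm across, 70 mm tall) beyond the slab; to be left alone.

How it is judged (in metres and radians):
On the way, in this order (a step that is already met when the one before it is completed fails the run):
1. the rocking corner is pressed down and gives (its soft foot is squeezed by more than 1.8 mm) while its shim is still up (value of joint soft_foot above 0.0018 m and contact force between the fingers and slab above 1.5 N and ((horizontal distance between soft_foot and corner_near_left below 0.05 m and value of joint shim_near_left below 0.3 rad) or (horizontal distance between soft_foot and corner_near_right below 0.05 m and value of joint shim_near_right below 0.3 rad) or (horizontal distance between soft_foot and corner_far_right below 0.05 m and value of joint shim_far_right below 0.3 rad) or (horizontal distance between soft_foot and corner_far_left below 0.05 m and value of joint shim_far_left below 0.3 rad))), for 0.1 s.
2. the shim lever of that corner is pressed flat (within 5 degrees of level) (((horizontal distance between soft_foot and corner_near_left below 0.05 m and value of joint shim_near_left above 0.64 rad) or (horizontal distance between soft_foot and corner_near_right below 0.05 m and value of joint shim_near_right above 0.64 rad) or (horizontal distance between soft_foot and corner_far_right below 0.05 m and value of joint shim_far_right above 0.64 rad) or (horizontal distance between soft_foot and corner_far_left below 0.05 m and value of joint shim_far_left above 0.64 rad))), for 0.1 s.
3. the corner is pressed again and bears on its shim (more than 2 N between shim and slab) without giving (contact force between the fingers and slab above 4 N and value of joint soft_foot below 0.0018 m and ((horizontal distance between soft_foot and corner_near_left below 0.05 m and contact force between shim_near_left and slab above 2 N) or (horizontal distance between soft_foot and corner_near_right below 0.05 m and contact force between shim_near_right and slab above 2 N) or (horizontal distance between soft_foot and corner_far_right below 0.05 m and contact force between shim_far_right and slab above 2 N) or (horizontal distance between soft_foot and corner_far_left below 0.05 m and contact force between shim_far_left and slab above 2 N))), for 0.1 s.
At the end, for the whole second after the job is handed in: the soft corner's shim lever lies flat (joint above 0.64 rad), the other three stand up (below 0.3 rad), the slab lies level within 0.7 degrees, at rest, within 12 mm of where it was, and beaker, bottle and jar are within 15 mm of where they stood (((horizontal distance between soft_foot and corner_near_left below 0.05 m and value of joint shim_near_left above 0.64 rad) or (horizontal distance between soft_foot and corner_near_right below 0.05 m and value of joint shim_near_right above 0.64 rad) or (horizontal distance between soft_foot and corner_far_right below 0.05 m and value of joint shim_far_right above 0.64 rad) or (horizontal distance between soft_foot and corner_far_left below 0.05 m and value of joint shim_far_left above 0.64 rad)) and (horizontal distance between soft_foot and corner_near_left below 0.05 m or value of joint shim_near_left below 0.3 rad) and (horizontal distance between soft_foot and corner_near_right below 0.05 m or value of joint shim_near_right below 0.3 rad) and (horizontal distance between soft_foot and corner_far_right below 0.05 m or value of joint shim_far_right below 0.3 rad) and (horizontal distance between soft_foot and corner_far_left below 0.05 m or value of joint shim_far_left below 0.3 rad) and angle between slab's own z axis and vertical below 0.012 rad and distance of slab from where it was at the start of the episode below 0.012 m and linear speed of slab below 0.01 m/s and distance of each of beaker_mid, wash_mid, jar_mid from where it was at the start of the episode below 0.015 m); the robot touches nothing.
It fails at once if the shim of a sound corner is pressed down (beyond 0.35 rad) ((horizontal distance between soft_foot and corner_near_left above 0.05 m and value of joint shim_near_left above 0.35 rad) or (horizontal distance between soft_foot and corner_near_right above 0.05 m and value of joint shim_near_right above 0.35 rad) or (horizontal distance between soft_foot and corner_far_right above 0.05 m and value of joint shim_far_right above 0.35 rad) or (horizontal distance between soft_foot and corner_far_left above 0.05 m and value of joint shim_far_left above 0.35 rad)).
It fails at once if the slab is lifted or shifted by more than 12 mm (distance of slab from where it was at the start of the episode above 0.012 m).
It fails at once if the beaker, the wash bottle or the jar is lifted, or moved by more than 15 mm, or tipped over (distance of any of beaker_mid, wash_mid, jar_mid from where it was at the start of the episode above 0.015 m or angle between any of beaker_mid, wash_mid, jar_mid's own z axis and vertical above 0.35 rad).
It also fails if it takes over 51 s, if anything falls off the work surface, if the arm or the gripper's body presses on something with over 40 N, if the wrist force passes 120 N, or if a joint passes its speed limit or range.

ROBOT

A 6-joint arm with a two-finger parallel gripper is mounted at the origin on the work surface. World frame = base frame: x ahead of the robot, y to its left, z up, the work surface at z = 0. Lengths are in m, angles in degrees, forces in N, time in s.
With the tool pointing down it reaches from about 0.375 to 0.75 m from the base axis. Payload 9 kg.
Tool frame: the origin (TCP) lies between the finger pads; the fingertips stand 8 mm ahead of it and the grasp point (between the pads) lies 11 mm behind it; z points along the fingers, y is the direction in which the jaws open and shut (so a half turn about z gives the same grasp; the last joint's range is limited). The gripper opens to 85 mm and grips with 20 to 120 N. Pads are 22 mm wide; open, the fingers measure 114 mm over their backs; the gripper's body (76 mm by 85 mm) begins 54 mm behind the grasp point. The pads swing forward as they close: fully open they stand 13 mm farther back than shut.
Start: joints at [-86.27, 5.964, 5.575, 89.605, 0, 77.527], TCP at [0.167, -0.576, 0.239] pointing down, gripper open.
Joint ranges: [-171.21, 171.21], [-48.23, 106.86], [-62.78, 66.21], [-105.2, 120.99], [-86.42, 89.51], [-180, 180]. Speed limits (degrees/s): [127.2, 127.2, 147.25, 180, 180, 180].

INTERFACE

Orientations are given as [roll, pitch, yaw] about the fixed x, y, z axes, in that order (R = Rz(yaw) Ry(pitch) Rx(roll)).
In Python, from rig import robot gives the robot as it stands. The module is installed in compiled form; this text tells all that it offers.
- The arm moves only by the tool play_rows, never from a script. Its argument "plan" is one flat list of numbers, 5 for each row, row after row: the opening in per cent of the stroke, from 0 (shut) to 100 (fully open), then the shift along the tool's x, y, z in cm, then the turn about the tool's z in rad. A call has 1 to 10 rows; each row is the pose to reach, as a shift and turn from the pose commanded when the call began, along the tool's axes at that moment; what a row does not reach only later rows make up. A row lasts 1/10 s, in which the tool goes at most 50 mm and 8.59 degrees, less where a joint would pass 70% of its speed; a pose out of reach is approached as far as the arm can. A call with a gripper value outside its range is refused whole. The fingers move at their own pace and stop on an object; "force" is the grip in N (left out, the last holds). Time passes only in rows, so rows that repeat a pose let the fingers close. It gives the time, the measured TCP pose, the force and the opening at its end, in the units of the state.
- robot.read_state(): the state, without advancing time (a new reading comes with each control period).
- robot.capture(name): name is "scene" or "side" or "wrist"; returns a dict with "color" (480x640x3 uint8, red, green, blue), "mtx" (3x3 intrinsics, pixels), "D" ([k1, k2, p1, p2, k3] as OpenCV has them; the pictures are not rectified), "eye" and "attitude" of the camera in the world. Camera axes: x right, y down, z forward; pixel columns grow to the right and rows downward; lengths in m; the calibration is good to about 2 mm. A picture is of the moment at which its call begins. There is no depth.
- robot.finish_job(): hands the job in, once; it reports no verdict.
Trained networks look in the newest picture that a camera, given by its name, has taken for a name from the list of things; names that differ only in an ending like _2 or _b are one class to them, and where a whole thing is asked for, a point or a joint stands for the part that bears it (a point fixed in the world has none). Each returns a list of dicts, best first, with "score" (0 to 1); they miss things now and then, are a little off and sometimes report something else, mostly with a low value. They report only what shows in the picture. A call takes as long as a camera call.
- robot.spot_in(label, camera): "xy" ([column, row] as shares, 0 to 1, of the picture: columns of its width, rows of its height, amid what is visible of it).
The state is a dict: "time": time; "q": joint angles; "qd": joint speeds; "joint_torque": joint torques, N m; "tool_pos": TCP position; "eef_rot": TCP orientation; "contact_force": force on the tool from outside, world axes, zero at the start; "moment": the same for the moment, N m; "opening": finger opening in m.
Only numpy, scipy, OpenCV 4.12 (cv2) and the standard library are available. Lean on these libraries where they do the work, as an engineer would, in place of code of your own. Each camera call takes 0.05 s, during which the arm holds its last target.

## Working session

There is one attempt and no reset: what is moved stays moved. The work goes in short steps, Python scripts to look and compute and a tool call to move; the robot and the scene stay as the last step left them, time stands still between calls to the robot, and variables do not carry over. Pictures are saved under pics/ and viewed, and the job is handed in when it is done.

Besides the shell and the picture viewer there is one more tool, called after ">>>" by a JSON object that holds its "name" and its "arguments". play_rows: Moves the arm, as the interface text tells. Its arguments: {"type":"object","properties":{"plan":{"type":"array","items":{"type":"number"}},"force":{"type":"number"}},"required":["plan"]}

```bash
mkdir -p pics; ls; cat > h.py <<'E'
import numpy as np, cv2
from rig import robot
E
python3 - <<'E'
from h import *
print(robot.read_state())
for n in ["scene","side","wrist"]:
    c=robot.capture(n); cv2.imwrite(f"pics/{n}0.png",c["color"][:,:,::-1])
    print(n,c["mtx"],c["D"],c["eye"],c["attitude"])
    for l in ["slab","tab_near_left","tab_near_right","tab_far_left","tab_far_right","corner_near_left","corner_near_right","corner_far_right","corner_far_left","beaker_mid","wash_mid","jar_mid"]:
        print(l,[(np.round(np.array(d["xy"])*[640,480],1).tolist(),round(d["score"],2)) for d in robot.spot_in(l,n)])
E
```

```text
pics
{'time': 0.0, 'q': array([-8.62705182e+01,  5.99890670e+00,  5.52585512e+00,  8.96067426e+01,
       -1.93225006e-03,  7.75263400e+01]), 'qd': array([-0.06372072,  0.01306504,  0.00788225, -0.03568225, -0.03020321,
        0.03085397]), 'joint_torque': array([-8.82274162e-04, -5.56933701e+01,  5.03647041e+01,  1.68963888e-02,
       -3.53536507e-04,  1.38140840e-05]), 'tool_pos': array([ 0.16739874, -0.57581277,  0.23850783]), 'eef_rot': array([-1.79921672e+02, -1.53481671e-02,  1.62031326e+01]), 'contact_force': array([-0.07099333, -0.0902101 ,  0.16585268]), 'moment': array([-0.01023532,  0.06721124, -0.07182598]), 'opening': 0.08517194942022856}
scene [[611.2857786    0.         306.21442172]
 [  0.         611.2857786  226.95254537]
 [  0.           0.           1.        ]] [-0.12037049  0.          0.          0.          0.        ] [1.13553387 0.67279585 0.68973224] [-129.22749645   -1.15730212  140.47770128]
slab [([265.8, 180.3], 0.75), ([344.3, 192.0], 0.56)]
tab_near_left [([343.9, 192.3], 0.64), ([194.0, 165.5], 0.27)]
tab_near_right []
tab_far_left [([277.4, 228.5]
[... 1009 characters left out ...]
], 0.64)]
corner_far_left [([359.1, 171.2], 0.9), ([401.2, 223.7], 0.75)]
beaker_mid [([372.2, 118.3], 0.95)]
wash_mid [([348.5, 283.0], 0.98), ([374.3, 115.2], 0.65), ([398.2, 224.3], 0.37)]
jar_mid [([249.6, 149.9], 0.61)]
wrist [[334.24371925   0.         315.43482015]
 [  0.         334.24371925 242.65755482]
 [  0.           0.           1.        ]] [-0.00050877  0.          0.          0.          0.        ] [ 0.23548466 -0.55673739  0.37399126] [ 1.63811511e+02  1.21847000e-02 -7.38382117e+01]
slab []
tab_near_left []
tab_near_right []
tab_far_left []
tab_far_right []
corner_near_left []
corner_near_right []
corner_far_right []
corner_far_left []
beaker_mid []
wash_mid []
jar_mid []
```

```bash
python3 - <<'E'
import cv2
for n,(x0,x1,y0,y1) in dict(scene=(120,440,80,320),side=(200,480,80,290)).items():
    im=cv2.imread(f"pics/{n}0.png")[y0:y1,x0:x1]
    cv2.imwrite(f"pics/{n}0z.png",cv2.resize(im,(800,600),interpolation=cv2.INTER_CUBIC))
E
```

```text
(no output)
```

View pics/scene0z.png

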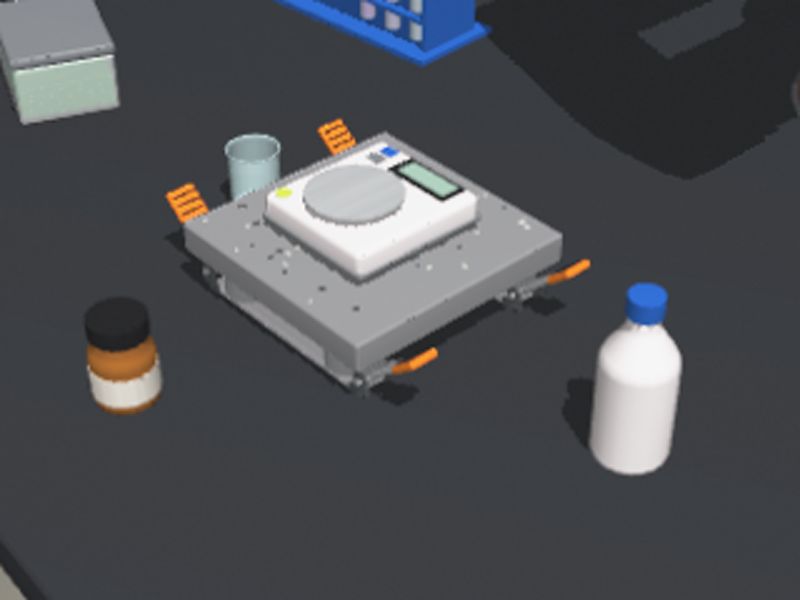

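View pics/side0z.png

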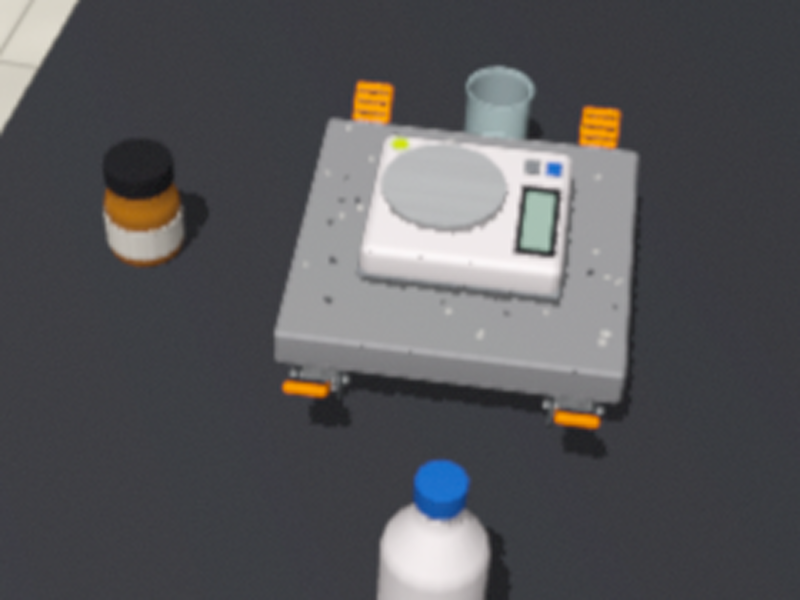

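```bash
cat >> h.py <<'E'
from scipy.spatial.transform import Rotation as R
from scipy.optimize import least_squares
def proj(c,P):
    Rw=R.from_euler('xyz',c["attitude"],degrees=True).as_matrix()
    rv=cv2.Rodrigues(Rw.T)[0]; t=-Rw.T@np.array(c["eye"])
    return cv2.projectPoints(np.array(P,float),rv,t,c["mtx"],np.array(c["D"]))[0][:,0]
def ray(c,uv,z):
    Rw=R.from_euler('xyz',c["attitude"],degrees=True).as_matrix()
    n=cv2.undistortPoints(np.array([[uv]],float),c["mtx"],np.array(c["D"]))[0,0]
    d=Rw@np.array([n[0],n[1],1]); e=np.array(c["eye"]); return e+d*(z-e[2])/d[2]
E
cat > fit.py <<'E'
from h import *
cs={n:robot.capture(n) for n in ["scene","side"]}
L=np.array([[-.1,.1],[-.1,-.1],[.1,-.1],[.1,.1]])
ob={"scene":np.array([[562,238],[386,133],[185,232],[357,350]])/2.5+[120,80],
"side":np.array([[625,378],[638,152],[330,121],[277,337]])/(800/280)+[200,80]}
def W(p,l,z):
    c,s=np.cos(p[2]),np.sin(p[2]); l=np.atleast_2d(l)
    return np.c_[p[0]+c*l[:,0]-s*l[:,1],p[1]+s*l[:,0]+c*l[:,1],np.full(len(l),z)]
for use in (["scene"],["side"],["scene","side"]):
    f=lambda p:np.concatenate([(proj(cs[n],W(p,L,.058))-ob[n]).ravel() for n in use])
    r=least_squares(f,[.5,0,0]); print(use,r.x,np.round(r.fun,1))
p=r.x
for n,(x,y) in dict(NL=(-82,80),NR=(-82,-80),FR=(82,-80),FL=(82,80)).items():
    w=W(p,[x/1e3,y/1e3],.058)[0]; a=54*np.cos(.7)
    t=W(p,[np.sign(x)*.075,np.sign(y)*(.088+.0415+.002)],.0147+.035)[0]
    print(n,w.round(4),"r",np.hypot(*w[:2]).round(3),"tab",t.round(4),"r",np.hypot(*t[:2]).round(3))
for n,z in (("wash_mid",.065),("beaker_mid",.0275),("jar_mid",.035)):
  for c in cs:
    d=robot.spot_in(n,c)
    if d: print(n,c,ray(cs[c],np.array(d[0]["xy"])*[640,480],z).round(3))
print(robot.read_state()["time"])
E
python3 fit.py
```

```text
['scene'] [ 0.58696055 -0.07895083  0.07391915] [ 1.5 -0.1 -0.4  0.2 -1.6 -2.   0.4  1.1]
['side'] [ 0.57928575 -0.08360704  0.07578747] [ 1.1  0.4  0.4 -0.  -0.5 -0.8 -1.  -0. ]
['scene', 'side'] [ 0.58167628 -0.08291985  0.07514595] [ 2.1 -2.1  0.4 -1.4 -0.2 -3.8  1.6 -1.3 -0.5  0.4 -0.9  0.  -1.8 -0.8
 -2.6  0. ]
NL [ 0.4939 -0.0093  0.058 ] r 0.494 tab [0.497  0.0426 0.0497] r 0.499
NR [ 0.5059 -0.1689  0.058 ] r 0.533 tab [ 0.5168 -0.2197  0.0497] r 0.562
FR [ 0.6695 -0.1565  0.058 ] r 0.688 tab [ 0.6663 -0.2084  0.0497] r 0.698
FL [0.6574 0.003  0.058 ] r 0.657 tab [0.6466 0.0538 0.0497] r 0.649
wash_mid side [0.553 0.175 0.065]
beaker_mid scene [ 0.58  -0.251  0.027]
beaker_mid side [ 0.587 -0.266  0.027]
jar_mid scene [ 0.796 -0.087  0.035]
jar_mid side [ 0.795 -0.099  0.035]
2.35
```

```bash
cat > go.py <<'E'
import sys
from h import *
p=np.array([.5810,-.0825,.0755])
def P(n):
    sx=-1 if n[1]=='N' else 1; sy=1 if n[2]=='L' else -1
    l=(sx*.082,sy*.080) if n[0]=='c' else (sx*.075,sy*float(n[3:])/1000)
    c,s=np.cos(p[2]),np.sin(p[2]); return p[0]+c*l[0]-s*l[1],p[1]+s*l[0]+c*l[1]
if __name__=="__main__":
    s=robot.read_state(); Rt=R.from_euler('xyz',s["eef_rot"],degrees=True).as_matrix()
    print(s["time"],s["tool_pos"].round(4),s["eef_rot"].round(2),s["contact_force"].round(2),s["opening"])
    for a in sys.argv[1:]:
        n,z=a.split(":"); x,y=P(n)
        t=np.array([x,y,float(z)]); print(a,t.round(4),"shift cm",(Rt.T@(t-s["tool_pos"])*100).round(2))
    print("turn",np.radians(s["eef_rot"][2])-p[2])
E
python3 go.py cNR:.239 cNR:.09
python3 - <<'E'
from h import *
c=robot.capture("scene")
for uv in ((400,20),(425,60),(280,0)): print(ray(c,np.array(uv)/2.5+[120,80],0))
E
```

```text
2.35 [ 0.1674 -0.5762  0.2393] [179.99   0.    16.2 ] [-0.18  0.59  0.18] 0.08538174872332134
cNR:.239 [ 0.5053 -0.1685  0.239 ] shift cm [ 4.382e+01 -2.973e+01  3.000e-02]
cNR:.09 [ 0.5053 -0.1685  0.09  ] shift cm [ 43.82 -29.73  14.93]
turn 0.2072835337131319
[ 2.90122821e-01 -4.32694761e-01  1.11022302e-16]
[ 0.32281096 -0.35112066  0.        ]
[ 0.35915073 -0.54353854  0.        ]
```

>>> {"name": "play_rows", "arguments": {"plan": [0,0,0,-5,0,0,10,-7,-6,0.1,0,20,-14,-6,0.207,0,30,-21,-6,0.207,0,43.8,-29.7,-3,0.207,0,43.8,-29.7,-3,0.207,0,43.8,-29.7,-3,0.207,0,43.8,-29.7,0,0.207,0,43.8,-29.7,5,0.207,0,43.8,-29.7,10,0.207], "force": 60}}

```text
time: 3.4
tool_pos: [0.4445, -0.2421, 0.2228]
eef_rot: [179.8, -0.2, 4.4]
contact_force: [0.2, -0.8, -0.7]
opening: 0.0004
```

```bash
python3 go.py cNR:.14 cNR:.075; python3 - <<'E'
from h import *
c=robot.capture("wrist");cv2.imwrite("pics/w1.png",c["color"][:,:,::-1])
c=robot.capture("side");cv2.imwrite("pics/s1.png",c["color"][:,:,::-1])
E
```

```text
3.4 [ 0.4445 -0.2421  0.2228] [ 1.7984e+02 -1.6000e-01  4.3900e+00] [ 0.15 -0.81 -0.74] 0.0003774980480596308
cNR:.14 [ 0.5053 -0.1685  0.14  ] shift cm [ 6.6  -6.9   8.28]
cNR:.075 [ 0.5053 -0.1685  0.075 ] shift cm [ 6.58 -6.92 14.78]
turn 0.0012062511293481487
```

View pics/w1.png

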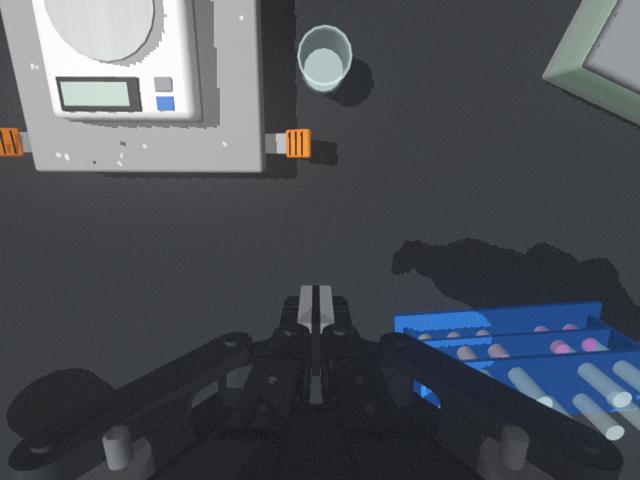

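View pics/s1.png

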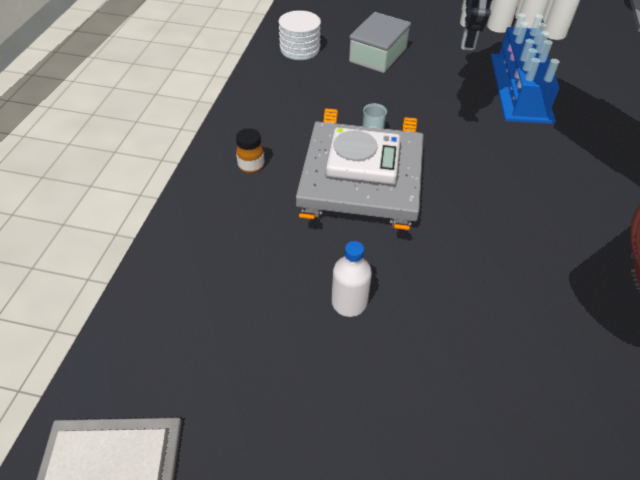

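>>> {"name": "play_rows", "arguments": {"plan": [0,3.3,-3.4,3,0,0,6.6,-6.9,8.3,0,0,6.6,-6.9,11,0,0,6.6,-6.9,11,0,0,6.6,-6.9,11,0]}}

```text
time: 4.0
tool_pos: [0.5026, -0.1698, 0.1119]
eef_rot: [-180.0, 0.1, 4.4]
contact_force: [0.7, -0.3, 0.3]
opening: 0.0003
```

```bash
python3 go.py cNR:.066; python3 - <<'E'
from h import *
c=robot.capture("wrist");cv2.imwrite("pics/w2.png",c["color"][:,:,::-1])
print(c["eye"],c["attitude"])
import go
p=go.p
def W(l,z):
    C,S=np.cos(p[2]),np.sin(p[2]); return [p[0]+C*l[0]-S*l[1],p[1]+S*l[0]+C*l[1],z]
pts=[W((-.1,.1),.058),W((-.1,-.1),.058),W((.1,-.1),.058),W((-.082,-.08),.058),W((-.075,-.1295),.05)]
print(proj(c,pts))
im=c["color"][:,:,::-1].copy()
for q in proj(c,pts): cv2.circle(im,tuple(int(v) for v in q),3,(0,0,255),1)
cv2.imwrite("pics/w2.png",im)
E
```

```text
4.0 [ 0.5026 -0.1698  0.1119] [-1.7998e+02  7.0000e-02  4.3700e+00] [ 0.66 -0.25  0.33] 0.00034943438538098757
cNR:.066 [ 0.5053 -0.1685  0.066 ] shift cm [ 0.28 -0.12  4.59]
turn 0.0007674021395963765
[ 0.57344803 -0.16486435  0.24646209] [ 1.63739799e+02  4.94558408e-02 -8.56729590e+01]
[[  20.11596647  291.48103712]
 [ 345.75319143  291.62483229]
 [ 357.12811256 -120.28580846]
 [ 313.09747376  263.97316308]
 [ 393.59794627  248.84758943]]
```

View pics/w2.png

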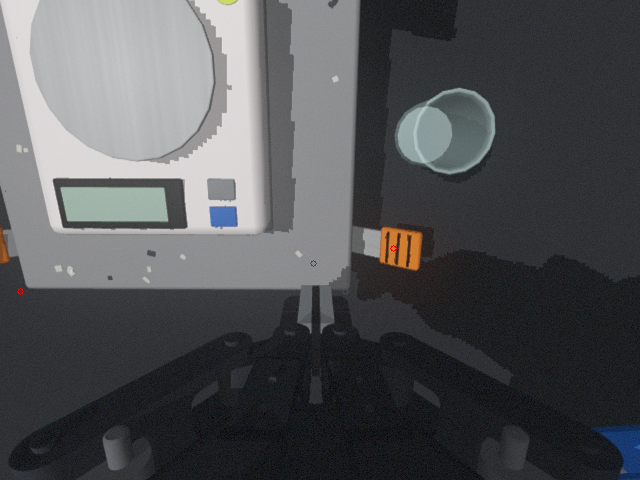

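```bash
sed -i 's/p=np.array(.*/p=np.array([.5825,-.0850,.0755])/' go.py; python3 go.py cNR:.070
```

```text
4.05 [ 0.5034 -0.1708  0.1134] [ 1.7992e+02 -6.0000e-02  4.3100e+00] [ 0.32 -0.53  0.32] 2.3185325126311288e-07
cNR:.070 [ 0.5068 -0.171   0.07  ] shift cm [0.33 0.03 4.35]
turn -0.00019567084716652638
```

>>> {"name": "play_rows", "arguments": {"plan": [0,0.3,0,2,0,0,0.3,0,4.2,0,0,0.3,0,4.2,0,0,0.3,0,4.2,0]}}

```text
time: 4.45
tool_pos: [0.5066, -0.1708, 0.0719]
eef_rot: [179.9, -0.1, 4.3]
contact_force: [0.2, -0.7, -0.2]
opening: -0.0004
```

>>> {"name": "play_rows", "arguments": {"plan": [0,0,0,0.2,0,0,0,0,0.4,0,0,0,0,0.4,0,0,0,0,0.4,0]}}

```text
time: 4.85
tool_pos: [0.5063, -0.1695, 0.0661]
eef_rot: [180.0, -0.0, 4.3]
contact_force: [0.6, -0.3, 1.5]
opening: 0.0
```

>>> {"name": "play_rows", "arguments": {"plan": [0,0,0,0.1,0,0,0,0,0.1,0,0,0,0,0.1,0]}}

```text
time: 5.15
tool_pos: [0.5062, -0.1697, 0.0652]
eef_rot: [180.0, -0.0, 4.3]
contact_force: [-2.2, -0.3, 6.1]
opening: -0.0001
```

>>> {"name": "play_rows", "arguments": {"plan": [0,0,0,0.1,0,0,0,0,0.1,0,0,0,0,0.1,0]}}

```text
time: 5.45
tool_pos: [0.5061, -0.1698, 0.0644]
eef_rot: [179.9, 0.0, 4.3]
contact_force: [-4.4, -0.9, 7.1]
opening: -0.0001
```

>>> {"name": "play_rows", "arguments": {"plan": [0,0,0,0.1,0,0,0,0,0.1,0,0,0,0,0.1,0]}}

```text
time: 5.75
tool_pos: [0.5061, -0.1699, 0.0635]
eef_rot: [179.9, 0.0, 4.3]
contact_force: [-5.2, -0.1, 8.4]
opening: 0.0001
```

>>> {"name": "play_rows", "arguments": {"plan": [0,0,0,0.1,0,0,0,0,0.1,0,0,0,0,0.1,0]}}

```text
time: 6.05
tool_pos: [0.506, -0.1701, 0.0628]
eef_rot: [179.9, 0.0, 4.3]
contact_force: [-6.5, -0.9, 10.4]
opening: 0.0002
```

>>> {"name": "play_rows", "arguments": {"plan": [0,0,0,0.1,0,0,0,0,0.1,0,0,0,0,0.1,0]}}

```text
time: 6.35
tool_pos: [0.506, -0.1701, 0.0625]
eef_rot: [179.9, 0.0, 4.3]
contact_force: [-9.0, 0.1, 17.6]
opening: 0.0001
```

>>> {"name": "play_rows", "arguments": {"plan": [0,0,0,0.1,0,0,0,0,0.1,0,0,0,0,0.1,0]}}

```text
time: 6.65
tool_pos: [0.5061, -0.1702, 0.0624]
eef_rot: [179.9, 0.0, 4.3]
contact_force: [-13.1, 1.6, 25.9]
opening: -0.0001
```

>>> {"name": "play_rows", "arguments": {"plan": [0,0,0,-0.5,0,0,0,0,-1,0,0,0,0,-5,0,0,0,0,-5,0,0,0,0,-5,0]}}

```text
time: 7.15
tool_pos: [0.5068, -0.1698, 0.1106]
eef_rot: [179.9, -0.1, 4.3]
contact_force: [-0.3, 0.3, -1.2]
opening: 0.0001
```

```bash
python3 go.py cNL:.11 cNL:.068
```

```text
7.15 [ 0.5068 -0.1698  0.1106] [ 1.7993e+02 -1.0000e-01  4.3500e+00] [-0.25  0.32 -1.23] 7.872935187393457e-05
cNL:.11 [ 0.4947 -0.0114  0.11  ] shift cm [-1.000e-02 -1.588e+01  4.000e-02]
cNL:.068 [ 0.4947 -0.0114  0.068 ] shift cm [ -0.02 -15.89   4.24]
turn 0.000357601331752902
```

>>> {"name": "play_rows", "arguments": {"plan": [0,0,-5,0,0,0,0,-10,0,0,0,0,-15.9,0,0,0,0,-15.9,0,0,0,0,-15.9,2,0,0,0,-15.9,4,0,0,0,-15.9,4.2,0,0,0,-15.9,4.2,0]}}

```text
time: 7.95
tool_pos: [0.4935, -0.0109, 0.0666]
eef_rot: [-180.0, 0.1, 4.3]
contact_force: [0.3, 0.4, -0.5]
opening: 0.0001
```

>>> {"name": "play_rows", "arguments": {"plan": [0,0,0,0.2,0,0,0,0,0.3,0,0,0,0,0.3,0]}}

```text
time: 8.25
tool_pos: [0.4938, -0.0111, 0.066]
eef_rot: [180.0, 0.0, 4.3]
contact_force: [-8.3, 2.4, 16.9]
opening: 0.0002
```

>>> {"name": "play_rows", "arguments": {"plan": [0,0,0,0.1,0,0,0,0,0.1,0,0,0,0,0.1,0]}}

```text
time: 8.55
tool_pos: [0.4938, -0.0111, 0.0659]
eef_rot: [180.0, 0.0, 4.3]
contact_force: [-12.2, 2.3, 26.1]
opening: -0.0002
```

>>> {"name": "play_rows", "arguments": {"plan": [0,0,0,-0.5,0,0,0,0,-1,0,0,0,0,-5,0,0,0,0,-5,0,0,0,5,-5,0,0,0,10,-5,0,0,0,15,-5,0,0,0,20,-5,0,0,0,20,-5,0,0,0,20,-5,0]}}

```text
time: 9.55
tool_pos: [0.5088, -0.2112, 0.113]
eef_rot: [-180.0, 0.0, 4.2]
contact_force: [-0.2, 1.0, -0.6]
opening: 0.0
```

```bash
python3 go.py tNR-137:.08 tNR-137:.027;python3 - <<'E'
from h import *
c=robot.capture("wrist");cv2.imwrite("pics/w3.png",c["color"][:,:,::-1])
E
```

```text
9.55 [ 0.5088 -0.2112  0.113 ] [-1.7995e+02  4.0000e-02  4.2100e+00] [-0.21  0.98 -0.64] 2.384592818974751e-05
tNR-137:.08 [0.4974 0.046  0.08  ] shift cm [  0.75 -25.73   3.32]
tNR-137:.027 [0.4974 0.046  0.027 ] shift cm [  0.76 -25.73   8.62]
turn -0.0021038041160942184
```

View pics/w3.png

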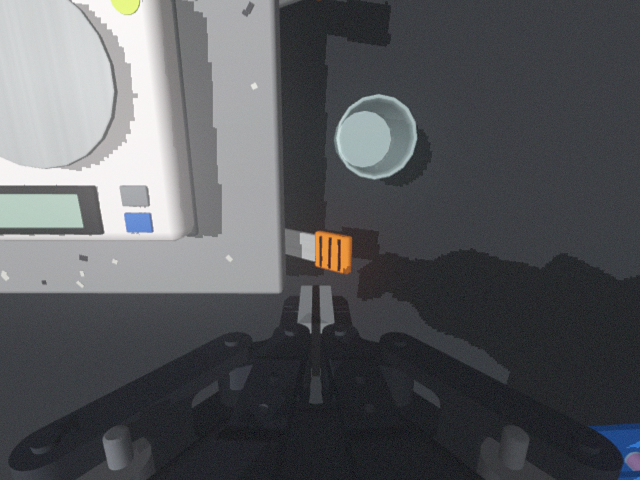

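```bash
python3 go.py tNR137:.08 tNR137:.027
```

```text
9.6 [ 0.5089 -0.2101  0.1131] [-1.7995e+02  4.0000e-02  4.3000e+00] [-1.07  1.28 -1.83] -3.8317508913085256e-05
tNR137:.08 [ 0.518  -0.2273  0.08  ] shift cm [0.79 1.78 3.31]
tNR137:.027 [ 0.518  -0.2273  0.027 ] shift cm [0.79 1.79 8.61]
turn -0.0003955611879920967
```

>>> {"name": "play_rows", "arguments": {"plan": [0,0.8,1.8,0,0,0,0.8,1.8,2,0,0,0.8,1.8,4,0,0,0.8,1.8,5,0,0,0.8,1.8,6,0,0,0.8,1.8,7,0,0,0.8,1.8,8,0,0,0.8,1.8,8,0]}}

```text
time: 10.4
tool_pos: [0.5179, -0.227, 0.0323]
eef_rot: [-179.9, 0.1, 4.4]
contact_force: [-0.6, 0.6, -0.2]
opening: 0.0001
```

```bash
python3 go.py tNR137:.026;python3 - <<'E'
from h import *
for n in ("wrist","side"):
    c=robot.capture(n);cv2.imwrite(f"pics/{n}4.png",c["color"][:,:,::-1])
E
```

```text
10.4 [ 0.5179 -0.227   0.0323] [-1.7993e+02  7.0000e-02  4.3500e+00] [-0.57  0.58 -0.2 ] 0.00014301279736936287
tNR137:.026 [ 0.518  -0.2273  0.026 ] shift cm [0.01 0.03 0.63]
turn 0.0004724112510231665
```

View pics/wrist4.png

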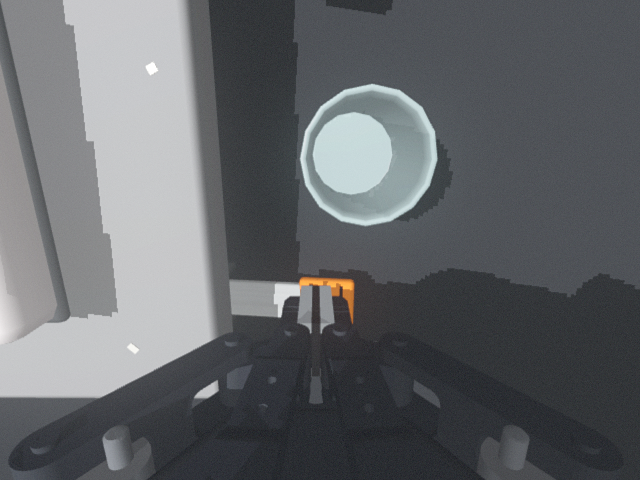

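>>> {"name": "play_rows", "arguments": {"plan": [0,0,0,0.3,0,0,0,0,0.6,0,0,0,0,0.6,0,0,0,0,0.6,0]}}

```text
time: 10.9
tool_pos: [0.5185, -0.2276, 0.0276]
eef_rot: [-180.0, 0.0, 4.3]
contact_force: [0.5, 1.0, 0.4]
opening: 0.0003
```

>>> {"name": "play_rows", "arguments": {"plan": [0,0,0,0.1,0,0,0,0,0.1,0,0,0,0,0.1,0]}}

```text
time: 11.2
tool_pos: [0.5185, -0.2276, 0.0266]
eef_rot: [-180.0, 0.0, 4.3]
contact_force: [-0.1, -0.1, 0.3]
opening: 0.0001
```

>>> {"name": "play_rows", "arguments": {"plan": [0,0,0,0.1,0,0,0,0,0.1,0,0,0,0,0.1,0]}}

```text
time: 11.5
tool_pos: [0.5186, -0.2276, 0.0256]
eef_rot: [180.0, 0.0, 4.3]
contact_force: [-0.3, 1.0, -0.7]
opening: -0.0001
```

>>> {"name": "play_rows", "arguments": {"plan": [0,0,0,0.1,0,0,0,0,0.1,0,0,0,0,0.1,0]}}

```text
time: 11.8
tool_pos: [0.5186, -0.2277, 0.0246]
eef_rot: [180.0, -0.0, 4.3]
contact_force: [0.2, -0.4, 0.5]
opening: 0.0001
```

```bash
python3 - <<'E'
from h import *
for n in ("wrist","side","scene"):
    c=robot.capture(n);im=c["color"][:,:,::-1]
    if n=="scene": im=cv2.resize(im[80:240,150:363],(800,600),interpolation=cv2.INTER_CUBIC)
    if n=="side": im=cv2.resize(im[70:220,300:500],(800,600),interpolation=cv2.INTER_CUBIC)
    cv2.imwrite(f"pics/{n}5.png",im)
E
```

```text
(no output)
```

View pics/wrist5.png

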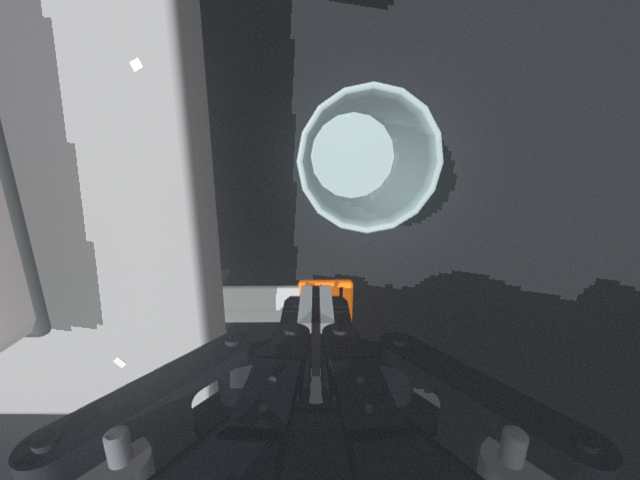

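View pics/scene5.png

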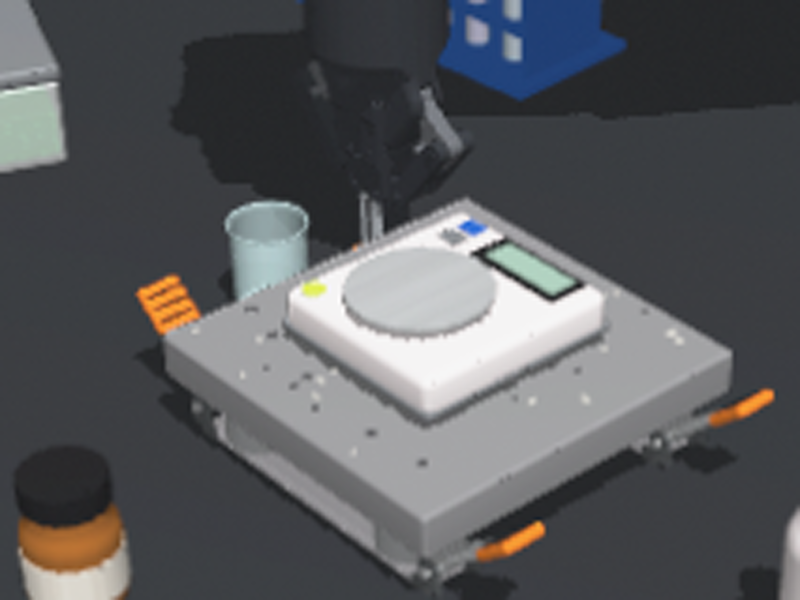

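View pics/side5.png

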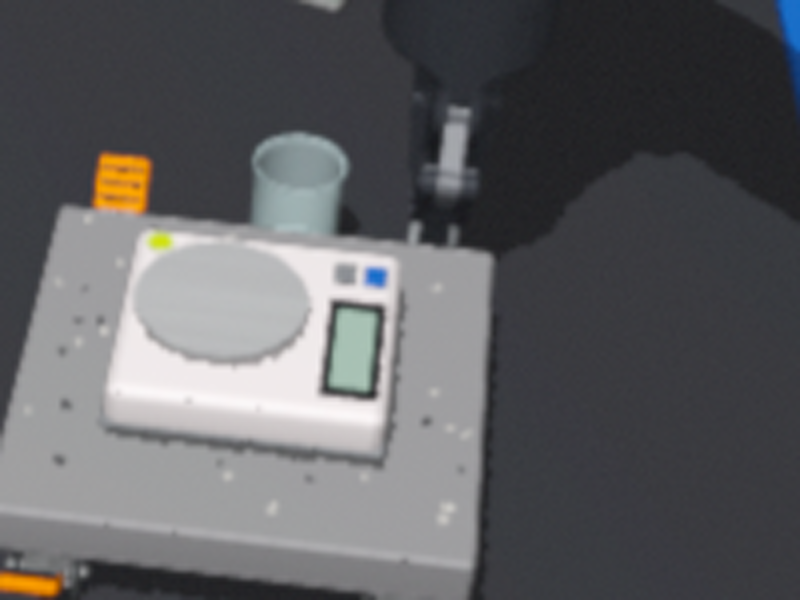

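>>> {"name": "play_rows", "arguments": {"plan": [0,0,0,0.1,0,0,0,0,0.1,0,0,0,0,0.1,0]}}

```text
time: 12.25
tool_pos: [0.5186, -0.2277, 0.0238]
eef_rot: [180.0, -0.0, 4.3]
contact_force: [-0.2, -0.0, 2.6]
opening: 0.0002
```

>>> {"name": "play_rows", "arguments": {"plan": [0,0,0,0.1,0,0,0,0,0.1,0,0,0,0,0.1,0]}}

```text
time: 12.55
tool_pos: [0.5187, -0.2277, 0.0236]
eef_rot: [180.0, -0.0, 4.3]
contact_force: [-3.4, 1.7, 9.6]
opening: -0.0003
```

>>> {"name": "play_rows", "arguments": {"plan": [0,0,0,-0.5,0,0,0,0,-2,0,0,0,0,-5,0,0,0,0,-8.5,0,0,0,0,-8.5,0,0,0,0,-8.5,0]}}

```text
time: 13.15
tool_pos: [0.5193, -0.2282, 0.1093]
eef_rot: [179.9, -0.1, 4.3]
contact_force: [-0.4, -0.1, -0.3]
opening: -0.0
```

```bash
python3 go.py cNR:.11 cNR:.068;python3 - <<'E'
from h import *
c=robot.capture("wrist");cv2.imwrite("pics/w6.png",c["color"][:,:,::-1])
import go
def W(l,z):
    p=go.p;C,S=np.cos(p[2]),np.sin(p[2]); return [p[0]+C*l[0]-S*l[1],p[1]+S*l[0]+C*l[1],z]
print(proj(c,[W((-.075,-.142),.018),W((-.1,-.1),.058)]))
E
```

```text
13.15 [ 0.5193 -0.2282  0.1093] [ 1.799e+02 -1.100e-01  4.340e+00] [-0.41 -0.11 -0.34] -3.9063887648739344e-05
cNR:.11 [ 0.5068 -0.171   0.11  ] shift cm [-0.82 -5.8  -0.08]
cNR:.068 [ 0.5068 -0.171   0.068 ] shift cm [-0.83 -5.81  4.12]
turn 0.0002960896643170591
[[320.5143143  251.59933147]
 [253.12038576 310.07879371]]
```

View pics/w6.png

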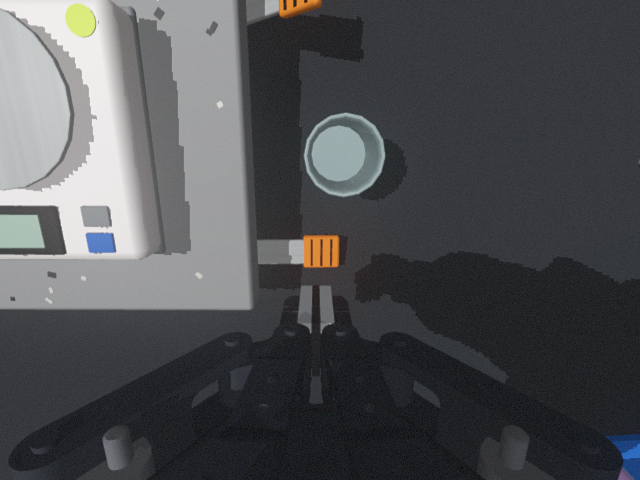

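The picture shows the near-right tab lying flat at (321, 251), where the flat pose was predicted (320.5, 251.6). The slab corner is at (254, 309), also as expected. Next I press the corner again.

>>> {"name": "play_rows", "arguments": {"plan": [0,0,0,-0.5,0,0,-0.8,-3,-0.5,0,0,-0.8,-5.8,-0.5,0,0,-0.8,-5.8,2,0,0,-0.8,-5.8,4,0,0,-0.8,-5.8,4.1,0,0,-0.8,-5.8,4.1,0]}}

```text
time: 13.9
tool_pos: [0.5058, -0.1698, 0.0661]
eef_rot: [-179.9, 0.1, 4.4]
contact_force: [-0.0, 0.9, -0.3]
opening: -0.0004
```

>>> {"name": "play_rows", "arguments": {"plan": [0,0,0,0.2,0,0,0,0,0.3,0,0,0,0,0.3,0]}}

```text
time: 14.2
tool_pos: [0.5059, -0.1702, 0.0654]
eef_rot: [-180.0, 0.0, 4.4]
contact_force: [-8.5, 5.6, 20.1]
opening: -0.0003
```

>>> {"name": "play_rows", "arguments": {"plan": [0,0,0,0.1,0,0,0,0,0.1,0,0,0,0,0.1,0]}}

```text
time: 14.5
tool_pos: [0.5059, -0.1702, 0.0652]
eef_rot: [180.0, 0.0, 4.4]
contact_force: [-12.8, 6.1, 28.0]
opening: 0.0002
```

>>> {"name": "play_rows", "arguments": {"plan": [0,0,0,0.1,0,0,0,0,0.1,0,0,0,0,0.1,0]}}

```text
time: 14.8
tool_pos: [0.5059, -0.1703, 0.065]
eef_rot: [180.0, 0.0, 4.4]
contact_force: [-15.8, 8.5, 36.3]
opening: -0.0002
```

The corner is now firm: 36 N with no give. I'll hold briefly and lift away.

>>> {"name": "play_rows", "arguments": {"plan": [0,0,0,0,0,0,0,0,0,0,0,0,0,-0.3,0,0,0,0,-1,0,0,0,0,-5,0,0,0,0,-10,0,0,0,0,-14,0,0,0,0,-14,0,0,0,0,-14,0,0,0,0,-14,0]}}

```text
time: 15.8
tool_pos: [0.5056, -0.1701, 0.2002]
eef_rot: [-179.9, 0.1, 4.3]
contact_force: [-0.5, 0.0, -0.6]
opening: 0.0001
```

```bash
python3 go.py; python3 - <<'E'
from h import *
c=robot.capture("wrist");cv2.imwrite("pics/w7.png",c["color"][:,:,::-1])
import go
p=go.p
def W(l,z):
    C,S=np.cos(p[2]),np.sin(p[2]); return [p[0]+C*l[0]-S*l[1],p[1]+S*l[0]+C*l[1],z]
print(proj(c,[W((-.075,-.142),.018),W((-.1,-.1),.058)]))
c=robot.capture("side");cv2.imwrite("pics/s7.png",cv2.resize(c["color"][80:290,200:480,::-1],(800,600),interpolation=cv2.INTER_CUBIC))
E
```

```text
15.8 [ 0.5056 -0.1701  0.2002] [-1.7993e+02  1.1000e-01  4.3300e+00] [-0.52  0.04 -0.65] 0.00014391409946239744
turn 0.00012413203065055056
[[380.90269773 213.11084203]
 [339.53125216 250.48581439]]
```

View pics/w7.png

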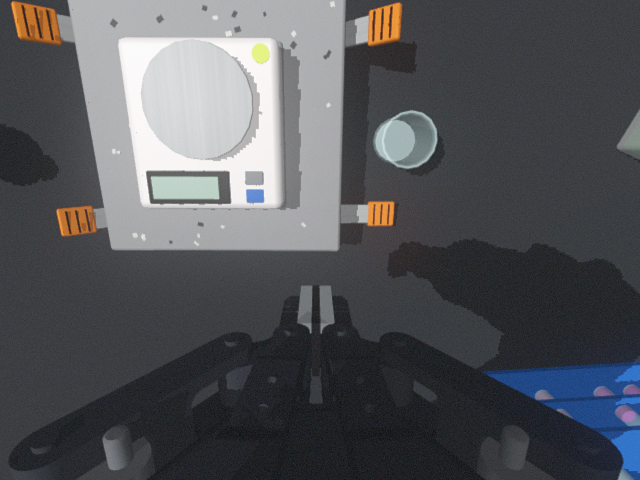

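View pics/s7.png

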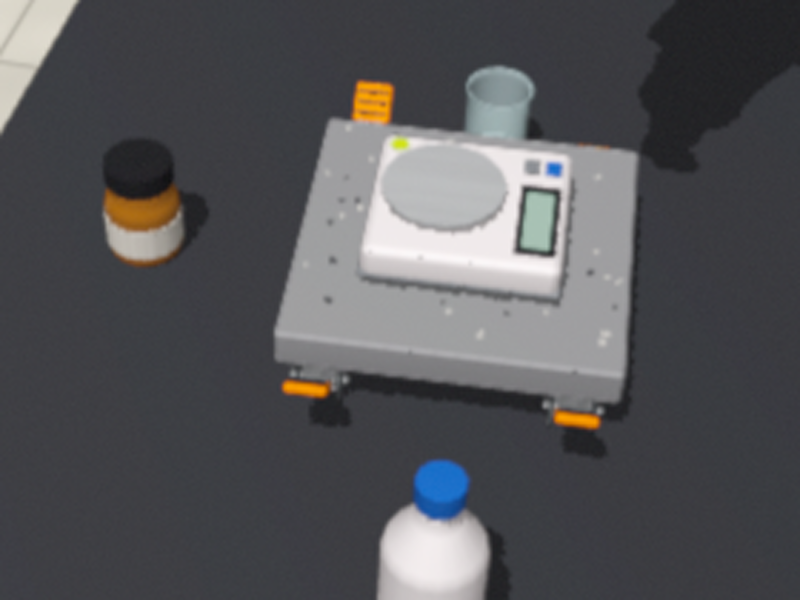

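The near-right tab lies flat at (381, 213) in the wrist view, matching the prediction, and the other three tabs still stand up. In the side view the slab, beaker, bottle and jar sit at the same pixels as at the start, and the hand is clear.

```bash
python3 -c "
from rig import robot
print(robot.finish_job())"
```

```text
the job is handed in; nothing more can be done
None
```

The near-right corner was the one that rocked. Its shim lever is now flat and the corner no longer gives. I handed the job in at about 16 s of the 51 s allowed, and no verdict was reported.

- **Finding the corner:** The near-right corner sank about 3.5 mm between roughly 2 and 10 N, then stopped. The near-left corner was rigid at once, at 17 to 26 N. I did not test the two far corners because this result was already clear.
- **Setting the shim:** I pressed the near-right lever down to its stop. On the way down its resistance was lost in the force noise, so I judged it by the force rising to 9.6 N at the stop and by the picture. The tab then appeared within a pixel of where a flat lever should be.
- **Second press:** The corner held firm up to 36 N, moving only about 0.4 mm from 20 to 36 N. There was also a sideways force of up to about 18 N during this press, but the slab showed no visible shift.
- **Last checks:** The near-right lever lies flat and the other three stand up. The slab, beaker, wash bottle and jar look unmoved from the start, and the hand is clear, about 13 cm above the slab.

My first fit of the slab's position was about 3 mm off. I corrected it from the wrist camera before the first press.

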